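# Hold a key-cabinet door to its hinge for the pin

### The job

Clamp the key cabinet, which lies on its back in its cradle, by swinging the hold-down bar over until it rests fully down in its catch. Then lift the door with the hinge out of the rack and hold it upright at the cabinet's hinge, lock face away from the cabinet, its knuckle between the cabinet's two knuckles and all holes in line for the pin. Finish still holding it there, its weight in the gripper, not resting on or forced against the cabinet; leave the other things where they are.

Things in the scene. Friction and masses are not known exactly. Their poses are not given: they have to be found in the camera images.
- cabinet: Grey key cabinet, 130 (x) x 280 (y) x 60 mm deep, on its back, open side up, rim 72 mm above the bench, fixed in a cradle on a board 215 x 340 x 12 mm. Origin: middle of the board's underside. x away from the robot (yaw within 0.2), y left, z up. Hinge on the outside of the +x wall. The end y -140 to -50 is covered, with a keypad; y -50 to 140 is open, for the door.
- jamb_bore (a point): Middle of the gap between the cabinet's two fixed knuckles, on the pin axis (= cabinet y): at 76, 45, 72 mm in cabinet. Each knuckle is a steel barrel 14 mm outside, 8.6 mm bore, 31.5 mm long; the gap is 37 mm, open above, below and outwards; the wall is 11 mm from the axis. Axes as cabinet. The pin is 8 mm thick, round-nosed.
- bar (a joint): Angle of the hold-down bar (rad): 0 = level across the keypad end, down in its catch; grows as its free end rises; 1.57 = upright; at most 1.9, leaning to the robot. Its stiff hinge (0.3 N m friction) keeps it at any angle. Pushing it is enough, no grip needed.
- bar_hinge (a point): Hinge axis of the bar (parallel to cabinet y), at -88, -113, 78.5 mm in cabinet. Aluminium bar 22 wide, 11 thick, centred on the axis, 180 mm long, then a black 22 mm ball at 196 mm. Closed it points along cabinet +x, upper face 84 mm above the bench. Catch: fork 164 to 180 mm from the axis, cheeks 102 mm above the bench. Pivot cheeks within 11 mm of the axis, 90 mm high.
- bar_push (a point): Middle of the bar's back face (the robot's side when upright, the upper face when closed), 130 mm from its hinge axis; moves with the bar. x along the bar to the ball, z out of this face.
- door: Plywood door upright in one of three rack slots, hinge edge down; about 0.3 kg. Origin: middle of the bore of its one knuckle (barrel 14 mm outside, 8.6 bore, 32 long), under the bottom edge, 29 mm above the bench in the rack. y = pin axis, z up the panel, x out of the lock face. Panel: x 0 to 12, y -95 to 95, z 11 to 141 mm. Steel leaf 100 mm long on the other face: x -3 to 0, z 11 to 45.
- door_top (a point): Middle of the door's top edge: 6, 0, 141 mm in door's frame. Here the panel can be gripped from above across its 12 mm; the faces are bare within 40 mm either side.
- door_lock (a point): Face of the round lock (19 mm across, 3 mm proud) on the door's lock face: 15, 55, 115 mm in door's frame. On the other face it stands 10 mm proud.
- rack: Fixed wooden rack, two slotted combs at y -75 and 75 mm (26 wide, 85 high, 220 long in x); slots 15 mm wide, 45 deep, at x -68, 0, 68, floors 40 mm above the bench. Origin: centre of its footprint on the bench, z up. Panels stand along its y.
- blank_a: Bare plywood panel 12 x 190 x 100 mm high standing in a rack slot (top 140 mm above the bench); leave it. Origin: bottom edge, at the foot of one face (panel x 0 to 12).
- blank_b: Bare plywood panel 12 x 190 x 90 mm high standing in a rack slot; leave it. Origin as for blank_a.
- pot: Black pot with pliers, 76 mm across, 140 mm high over all; leave it. Origin: centre of its underside.
- tray: Grey tray 90 x 150 x 18 mm with the hinge pin and screws in it; leave it. Origin: centre of its underside.
- tape: Roll of paper tape, 90 mm across, 25 mm high; leave it. Origin: centre of its underside.
Mind the look-alikes: they are no part of the job. What is shaped like the door but red is not meant.

How it is judged:
By the outcome, as a careful person would: the job done as asked, in the order asked, and still so for the second after the job is handed in, while the arm keeps its last pose, push and grip.
It also fails if it takes over 58 s, if anything falls off the work surface, if the arm or the gripper's body presses on something with over 40 N, if the wrist force passes 120 N, or if a joint passes its speed limit or range.

### The arm

A 6-joint arm with a two-finger parallel gripper is mounted at the origin on the work surface. World frame = base frame: x ahead of the robot, y to its left, z up, the work surface at z = 0. Lengths are in m, angles in rad, forces in N, time in s.
With the tool pointing down it reaches from about 0.25 to 0.775 m from the base axis. Payload 8.9 kg.
Tool frame: the origin (TCP) lies at the very end of the fingers, on their centre line; the grasp point (between the pads) lies 19 mm behind it (arm.grasp_offset is the z of the grasp point in the tool frame, in m); z points along the fingers, y is the line along which they close (so a half turn about z gives the same grasp; the last joint's range is limited). The gripper opens to 85 mm and grips with 20 to 120 N. Pads are 22 mm wide; open, the fingers measure 114 mm over their backs; the gripper's body (76 mm by 85 mm) begins 54 mm behind the grasp point. The pads swing forward as they close: fully open they stand 13 mm farther back than shut.
Start: joints at [-1.424, 0.291, -0.153, 1.127, 0, 1.431], TCP at [0.148, -0.504, 0.231] pointing down, gripper open.
Joint ranges: [-2.52, 2.52], [-0.91, 1.74], [-1.3, 1.37], [-1.96, 2.02], [-1.52, 1.47], [-3.14, 3.14]. Speed limits (rad/s): [2.22, 2.22, 2.79, 3.14, 3.14, 3.14].

### API

Orientations are given as [roll, pitch, yaw] about the fixed x, y, z axes, in that order (R = Rz(yaw) Ry(pitch) Rx(roll)).
In Python, from station import arm gives the robot as it stands.
- The arm moves only by the tool jog_arm, never from a script. Its argument "steps" is a list of rows, each an object with "fingers": the finger opening in m, from 0 to 0.0854; "travel": the shift along the world's x, y, z in m, a list of three; "rotation": the turn, a rotation vector about the world's x, y, z in degrees, a list of three. In form: [{"fingers": fingers, "travel": [x, y, z], "rotation": [ax, ay, az]}, ...]. A call has 1 to 8 rows; each row is the pose to reach, as a shift and turn from the pose commanded when the call began; what a row does not reach only later rows make up. A row lasts 1/12 s, in which the tool goes at most 41.7 mm and 7.16 degrees, less where a joint would pass 70% of its speed; a pose out of reach is approached as far as the arm can. A call with a gripper value outside its range is refused whole. The fingers move at their own pace and stop on an object; "grip_force" is the grip in N (left out, the last holds). Time passes only in rows, so rows that repeat a pose let the fingers close. It gives the time, the measured TCP pose, the force, the opening and the grip force at its end, in the units of the state.
- arm.observe(): the state, without advancing time (a new reading comes with each control period).
- arm.read_camera(name): name is "scene" or "top"; returns a dict with "img" (384x512x3 uint8, red, green, blue), "K" (3x3 intrinsics, pixels), "k1" (the pictures are not rectified: a ray, as slopes to the right and down, at radius r is drawn at 1 + k1 r^2 times it, then the intrinsics apply), "eye" and "attitude" of the camera in the world. Camera axes: x right, y up, looking along -z (the intrinsics and any distortion apply to the point x, -y, -z); pixel columns grow to the right and rows downward; lengths in m; the calibration is good to about 2 mm. A picture is of the moment at which its call begins. There is no depth.
- arm.job_done(): hands the job in; it is judged then, once.
Trained networks look in a picture, given as the dict that the camera call returned (one of the last four; its "shot" number tells which), for a name from the list of things; names that differ only in an ending like _2 or _b are one class to them, and where a whole thing is asked for, a point or a joint stands for the part that bears it (a point fixed in the world has none). Each returns a list of dicts, best first, with "conf" (0 to 1); they miss things now and then, are a little off and sometimes report something else, mostly with a low value. They report only what shows in the picture. A call takes as long as a camera call. They do not tell look-alikes from the thing itself.
- arm.outline_of(picture, thing): "region" (384x512 bool, what is visible of it) and "extent" ([left, top, right, bottom] in pixels, round what is visible of it).
The state is a dict: "time": time; "joint_positions": joint angles; "qvel": joint speeds; "joint_efforts": joint torques, N m; "tcp_pos": TCP position; "orientation": TCP orientation; "contact_force": force on the tool from outside, world axes, zero at the start; "ft_torque": the same for the moment, N m; "finger_gap": finger opening in m; "finger_force": force on a finger pad.
Only numpy, scipy, OpenCV 4.12 (cv2) and the standard library are available. Lean on these libraries where they do the work, as an engineer would, in place of code of your own. Each camera call takes 0.05 s, during which the arm holds its last target. There are 200 camera calls.

## Working session

There is one attempt and no reset: what is moved stays moved. The work goes in short steps, Python scripts to look and compute and a tool call to move; the robot and the scene stay as the last step left them, time stands still between calls to the robot, and variables do not carry over. Pictures are saved under pics/ and viewed, at most 10 in all, crops included, and the job is handed in when it is done.

Besides the shell and the picture viewer there is one more tool, called after "Call:" as name([rows], argument=value, ...), one row to a line, values as JSON. jog_arm: Moves the arm, as the interface text tells. Its arguments: {"type":"object","properties":{"steps":{"type":"array","items":{"type":"object","properties":{"fingers":{"type":"number"},"travel":{"type":"array","items":{"type":"number"}},"rotation":{"type":"array","items":{"type":"number"}}}}},"grip_force":{"type":"number"}},"required":["steps"]}

```bash
ls; mkdir -p pics
cat > h.py <<'E'
import numpy as np, cv2
from station import arm
from scipy.spatial.transform import Rotation as R
def Rm(a):
    a=np.array(a,float)
    if a.shape==(3,3): return a
    if a.shape==(4,): return R.from_quat(a).as_matrix()
    return R.from_euler('xyz',a).as_matrix()
def proj(p,P):
    P=np.atleast_2d(P); c=(P-np.array(p['eye']))@Rm(p['attitude'])
    s=np.c_[c[:,0]/-c[:,2],-c[:,1]/-c[:,2]]; r2=(s**2).sum(1,keepdims=True)
    s=s*(1+p['k1']*r2); K=np.array(p['K']); return np.c_[K[0,0]*s[:,0]+K[0,2],K[1,1]*s[:,1]+K[1,2]]
def ray(p,uv):
    K=np.array(p['K']); d=np.array([(uv[0]-K[0,2])/K[0,0],(uv[1]-K[1,2])/K[1,1]]); s=d.copy()
    for _ in range(20): s=d/(1+p['k1']*(s@s))
    return Rm(p['attitude'])@np.array([s[0],-s[1],-1])
def onz(p,uv,z):
    d=ray(p,uv); e=np.array(p['eye']); return e+d*(z-e[2])/d[2]
def save(p,n,crop=None,k=1):
    im=p['img'][:,:,::-1]
    if crop: l,t,r,b=crop; im=im[t:b,l:r]
    cv2.imwrite('pics/'+n,cv2.resize(im,None,fx=k,fy=k,interpolation=cv2.INTER_CUBIC))
E
python3 - <<'E'
from h import *
a=arm.read_camera('scene'); b=arm.read_camera('top')
for p in (a,b): print(p['eye'],p['attitude'],p['K'],p['k1'],p['shot'])
im=np.vstack([a['img'],b['img']])[:,:,::-1]
cv2.imwrite('pics/a.png',cv2.resize(a['img'][:,:,::-1],(784,588)));cv2.imwrite('pics/b.png',cv2.resize(b['img'][:,:,::-1],(784,588)))
for n in ['cabinet','bar','door','rack','blank_a','pot','tray','tape','door_lock','jamb_bore']:
  for nm,p in (('s',a),('t',b)):
    try:
      for o in arm.outline_of(p,n): print(n,nm,round(o['conf'],2),np.round(o['extent']))
    except Exception as e: print(n,e)
print(arm.observe())
E
```

```text
pics
[1.1120002  0.45970845 1.16353762] [ 0.56102383 -0.01541612  2.2781888 ] [[473.64136226   0.         255.6873903 ]
 [  0.         473.64136226 196.90027624]
 [  0.           0.           1.        ]] -0.12220173113875495 1
[0.39743857 0.01090076 1.29240674] [ 1.70570548e-01  6.36933748e-04 -1.55010735e+00] [[479.19870352   0.         255.82378325]
 [  0.         479.19870352 187.26191898]
 [  0.           0.           1.        ]] -0.08283906136385695 2
cabinet s 0.87 [166.  80. 298. 225.]
cabinet t 0.75 [242. 180. 376. 268.]
bar s 0.57 [203.  76. 228. 119.]
bar t 0.65 [350. 224. 378. 261.]
door s 0.59 [315. 208. 384. 282.]
door s 0.58 [363. 172. 436. 239.]
door s 0.53 [332. 200. 394. 262.]
door t 0.98 [ 87. 272. 178. 347.]
door t 0.7 [ 98. 197. 185. 213.]
rack s 0.77 [288. 203. 398. 307.]
rack t 0.91 [105. 161. 187. 251.]
blank_a s 0.92 [300. 230. 364. 295.]
blank_a s 0.62 [328. 198. 393. 262.]
blank_a t 0.84 [100. 222. 183. 238.]
blank_a t 0.7 [109. 170. 185. 190.]
pot s 0.69 [116. 165. 154. 210.]
pot s 0.59 [314. 209. 384. 282.]
pot t 0.61 [343. 111. 382. 151.]
tray s 0.85 [1
[... 456 characters left out ...]
ons': array([-1.42427550e+00,  2.90700374e-01, -1.53410409e-01,  1.12669512e+00,
       -1.44800660e-05,  1.43151055e+00]), 'qvel': array([-2.07319192e-03,  5.11456755e-04,  1.44380369e-03, -4.35117046e-04,
       -7.52347664e-04, -1.35595050e-05]), 'joint_efforts': array([ 1.94063364e-04, -5.37035751e+01,  3.31644666e+01,  1.75475940e-03,
       -3.03539027e-04,  3.11947076e-06]), 'tcp_pos': array([ 0.14801948, -0.50369581,  0.23130102]), 'orientation': array([-3.14158116e+00,  1.30100002e-05,  2.85806605e-01]), 'contact_force': array([-0.29596401, -0.16923625,  0.37426842]), 'ft_torque': array([-0.00588089, -0.04428018,  0.00706046]), 'finger_force': 0.0, 'finger_gap': 0.08526091153157189}
```

View pics/a.png

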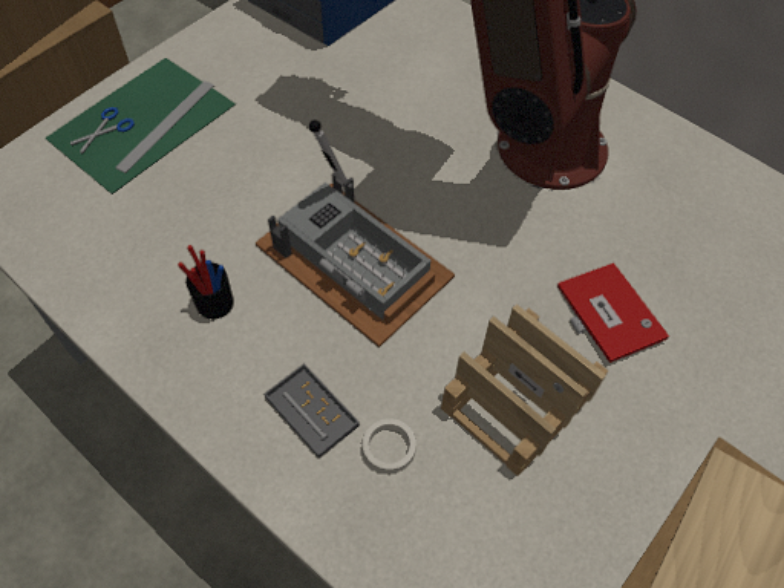

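View pics/b.png

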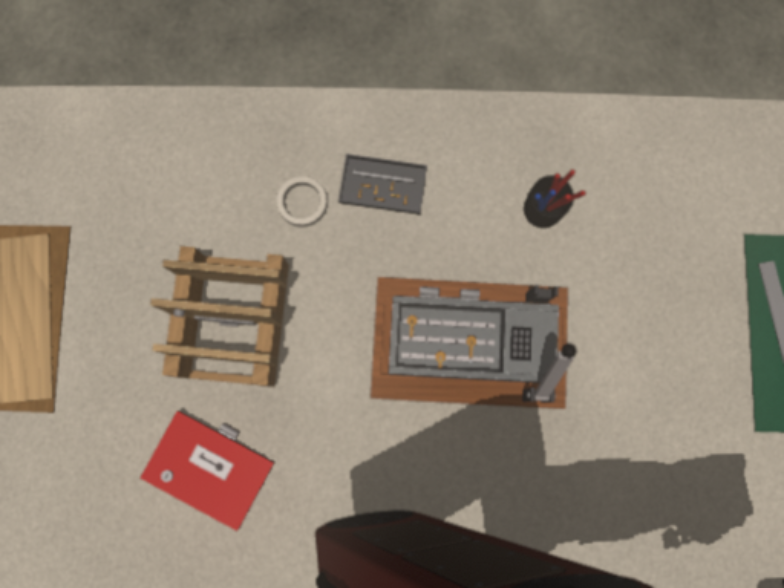

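The door-like candidates are:
- The red panel lying flat, at scene (400,203). It is red, so it is not the door.
- Three rack panels in the scene view: front (332,262), middle (348,245) and back (363,230). The middle one carries the label and lock at (343,247), so it is the door and its lock face points to +x.

Next I'll fit the models to both views.

```bash
cat > fit.py <<'E'
from h import *
from scipy.optimize import minimize
def box(x0,x1,y0,y1,z0,z1,which):
    # edges by name: T top loop, B bottom loop, V verticals
    c=[(x0,y0),(x1,y0),(x1,y1),(x0,y1)]; E=[]
    for i in range(4):
        a,b=c[i],c[(i+1)%4]
        if 'T' in which:E.append((a+(z1,),b+(z1,)))
        if 'B' in which:E.append((a+(z0,),b+(z0,)))
        if 'V' in which:E.append((a+(z0,),a+(z1,)))
    return E
CAB=box(-107.5,107.5,-170,170,0,12,'T')+box(-65,65,-140,140,12,72,'T')
RACK=box(-110,110,-88,-62,0,85,'T')+box(-110,110,62,88,0,85,'T')
DOOR=box(0,12,-95,95,11,141,'T')
def place(E,q,z=0,n=40):
    t=np.linspace(0.03,.97,n)[:,None]; P=np.vstack([np.array(a)*(1-t)+np.array(b)*t for a,b in E])/1e3
    c,s=np.cos(q[2]),np.sin(q[2]); return np.c_[P[:,0]*c-P[:,1]*s+q[0],P[:,0]*s+P[:,1]*c+q[1],P[:,2]+z]
def grad(p,s=1.0):
    g=0
    for ch in range(3):
        f=cv2.GaussianBlur(p['img'][:,:,ch].astype(np.float32),(0,0),s)
        g=np.maximum(g,np.hypot(cv2.Sobel(f,-1,1,0),cv2.Sobel(f,-1,0,1)))
    return np.minimum(g,np.percentile(g,98)).astype(np.float32)
def fit(ps,E,q0,z=0,span=(.02,.02,.1)):
    def cost(G):
        def c(q):
            v=0
            for p,g in zip(ps,G):
                uv=proj(p,place(E,q,z)).astype(np.float32); v-=cv2.remap(g,uv[:,0],uv[:,1],cv2.INTER_LINEAR).mean()
            return v
        return c
    q=np.array(q0,float)
    for s,k in ((3,1),(1.5,.4),(.8,.15)):
        c=cost([grad(p,s) for p in ps]); best=None
        for m in range(30 if k==1 else 6):
            st=q+(np.random.RandomState(m).uniform(-1,1,3)*np.array(span)*k if m else 0)
            sx=np.vstack([st]+[st+np.eye(3)[i]*np.array(span)[i]*.4*k for i in range(3)])
            r=minimize(c,st,method='Nelder-Mead',options=dict(initial_simplex=sx,xatol=1e-5,fatol=1e-4))
            if best is None or r.fun<best.fun: best=r
        q=best.x
    return q,best.fun
def overlay(p,items,n,crop,k):
    l,t,r,b=crop; im=cv2.resize(p['img'][t:b,l:r,::-1],None,fx=k,fy=k,interpolation=cv2.INTER_CUBIC)
    for P,col in items:
        for u,v in proj(p,P):
            x,y=int((u-l+.5)*k),int((v-t+.5)*k)
            if 0<=x<im.shape[1] and 0<=y<im.shape[0]: im[y,x]=col
    if n: cv2.imwrite('pics/'+n,im)
    return im
E
python3 - <<'E'
from fit import *
a=arm.read_camera('scene'); b=arm.read_camera('top')
import pickle; pickle.dump((a,b),open('ab.pkl','wb'))
S=512/784
c0=onz(b,(470*S,343*S),.012); r0=onz(b,(226*S,318*S),.085); d0=onz(b,(213*S,307*S),.17)
print(c0,r0,d0)
I={}
for nm,E,q0,z in (('cab',CAB,[c0[0],c0[1],-.03],0),('rack',RACK,[r0[0],r0[1],-.08],0),('door',DOOR,[d0[0]-.006,d0[1],-.08],.029)):
    for l,ps in (('both',[a,b]),('scene',[a]),('top',[b])):
        q,f=fit(ps,E,q0,z); print(nm,l,np.round(q,4),round(f,1)); 
        if l=='both': I[nm]=place(E,q,z,150)
col=dict(cab=(0,255,0),rack=(255,0,255),door=(0,0,255))
it=[(I[k],col[k]) for k in I]
x=overlay(b,it,None,(235,170,385,275),2.6);y=overlay(a,it,None,(160,75,305,230),2.6);u=overlay(b,it,None,(95,155,195,255),3);v=overlay(a,it,None,(285,195,400,310),2.6)
W=np.zeros((590,800,3),np.uint8)
def put(i,r,c):
    h,w=min(i.shape[0],590-r),min(i.shape[1],800-c);W[r:r+h,c:c+w]=i[:h,:w]
put(x,0,0);put(y,0,400);put(u,285,0);put(v,285,400+0) if 0 else put(v,290,310)
cv2.imwrite('pics/c.png',W)
# ball
for n in ['bar']:
    for p in (a,b):
        for o in arm.outline_of(p,n): print(o['conf'],o['extent'])
d1=ray(a,(315*S,127*S));d2=ray(b,(568*S,350*S))
A=np.c_[d1,-d2];t=np.linalg.lstsq(A,np.array(b['eye'])-np.array(a['eye']),rcond=None)[0]
print('ball',np.array(a['eye'])+t[0]*d1,np.array(b['eye'])+t[1]*d2)
E
```

```text
[ 0.52086434 -0.12272636  0.012     ] [0.54687086 0.29077617 0.085     ] [0.55309017 0.29243397 0.17      ]
cab both [ 0.5239 -0.1213 -0.034 ] -275.2
cab scene [ 0.5244 -0.1191 -0.0386] -145.4
cab top [ 0.5236 -0.1227 -0.0355] -142.7
rack both [ 0.5495  0.2745 -0.0614] -195.8
rack scene [ 0.5799  0.3024 -0.1438] -110.7
rack top [ 0.5504  0.2738 -0.0716] -145.4
door both [0.5564 0.3109 0.2727] -219.1
door scene [0.5537 0.3093 0.1578] -147.4
door top [ 0.5954  0.2647 -0.0812] -154.0
0.65 [201.8, 79.1, 225.8, 119.5]
0.51 [174.6, 236.8, 236.3, 298.6]
0.63 [349.4, 224.0, 378.4, 262.3]
ball [ 0.48708709 -0.23181802  0.26223532] [ 0.4893022  -0.23509984  0.26321747]
```

View pics/c.png

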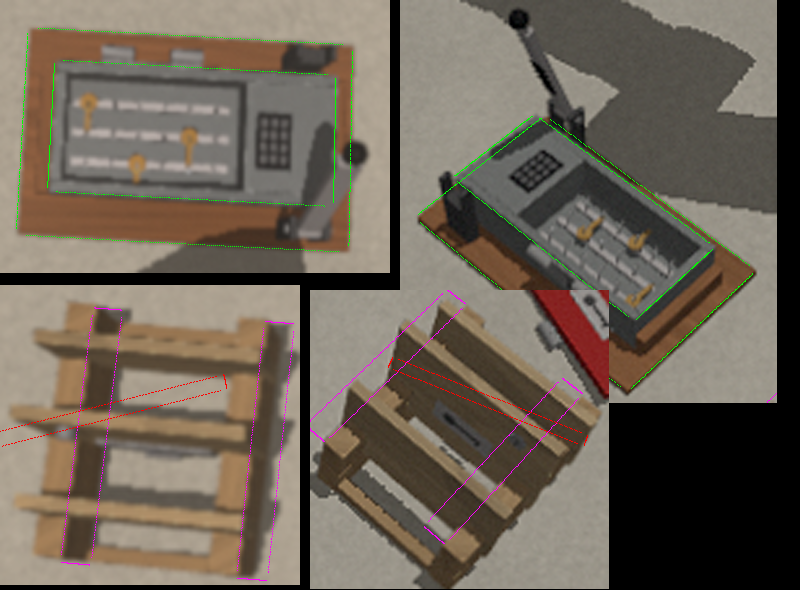

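Cabinet model sits on the board in both views. The rack and door fits locked onto shadows, because their starting points were wrong. Re-seeding: comb tops are at top pixels about (112,204) and (171,204), and the door's top edge runs about (99,196) to (177,205).

Run:
```python
from fit import *
import pickle; a,b=pickle.load(open('ab.pkl','rb'))
r0=onz(b,(141.7,204),.085); d0=onz(b,(138.3,200.3),.17)
BAR=box(-2,2,-2,2,0,1,'T')
I=[]
for nm,E,q0,z,c in (('cab',CAB,[.5239,-.1213,-.034],0,(0,255,0)),('rack',RACK,[r0[0],r0[1],-.1],0,(255,0,255)),('door',DOOR,[d0[0]-.006,d0[1],-.1],.029,(0,0,255))):
    for l,ps in (('both',[a,b]),('scene',[a]),('top',[b])):
        q,f=fit(ps,E,q0,z,(.007,.007,.04)); print(nm,l,np.round(q0,3),np.round(q,4),round(f,1)); 
        if l=='both':
            I.append((place(E,q,z,150),c))
            if nm=='cab':
                K=box(-7,7,18.5,50,-7,7,'TBV')+box(-7,7,-50,-18.5,-7,7,'TBV')
                K=[tuple(tuple(np.array(e)+[76,45,72]) for e in s) for s in K]
                I.append((place(K,q,0,60),(0,255,255)))
x=overlay(b,I,None,(240,175,345,235),3.7);y=overlay(a,I,None,(200,140,300,230),4);u=overlay(b,I,None,(95,155,195,255),3);v=overlay(a,I,None,(285,195,400,310),2.6)
W=np.zeros((600,800,3),np.uint8)
def put(i,r,c):
    h,w=min(i.shape[0],600-r),min(i.shape[1],800-c);W[r:r+h,c:c+w]=i[:h,:w]
put(x,0,0);put(y,0,395);put(v,300,495);put(u,300,100);put(y[:,:],0,395)
cv2.imwrite('pics/d.png',W)
```

```text
cab both [ 0.524 -0.121 -0.034] [ 0.524  -0.1213 -0.0348] -275.2
cab scene [ 0.524 -0.121 -0.034] [ 0.5245 -0.1191 -0.0392] -145.5
cab top [ 0.524 -0.121 -0.034] [ 0.5236 -0.1228 -0.0355] -142.7
rack both [ 0.556  0.307 -0.1  ] [ 0.5496  0.2745 -0.0618] -195.8
rack scene [ 0.556  0.307 -0.1  ] [ 0.5756  0.3065 -0.0704] -115.1
rack top [ 0.556  0.307 -0.1  ] [ 0.5505  0.2739 -0.0706] -145.4
door both [ 0.548  0.294 -0.1  ] [ 0.5471  0.2994 -0.0687] -323.5
door scene [ 0.548  0.294 -0.1  ] [0.5518 0.3089 0.1755] -147.1
door top [ 0.548  0.294 -0.1  ] [ 0.5304  0.2914 -0.1667] -130.4
```

View pics/d.png

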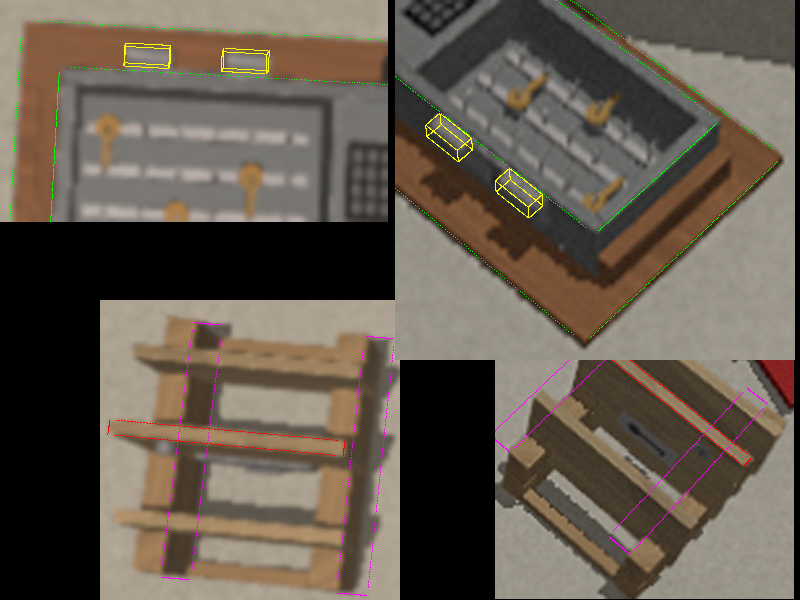

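Overlay check: the red outline lies on the middle panel's top edge, scene (348,245), and the yellow boxes lie on the two knuckles. The bar stands at about 1.28 rad. I'll push the bar first.

Call:
jog_arm([
  {"fingers": 0,"travel": [0.272,0.271,-0.014],"rotation": [0,0,70]},
  {"fingers": 0,"travel": [0.272,0.271,-0.014],"rotation": [0,0,70]},
  {"fingers": 0,"travel": [0.272,0.271,-0.014],"rotation": [0,0,70]},
  {"fingers": 0,"travel": [0.272,0.271,-0.014],"rotation": [0,0,70]},
  {"fingers": 0,"travel": [0.272,0.271,-0.014],"rotation": [0,0,70]},
  {"fingers": 0,"travel": [0.272,0.271,-0.014],"rotation": [0,0,70]},
  {"fingers": 0,"travel": [0.272,0.271,-0.014],"rotation": [0,0,70]},
  {"fingers": 0,"travel": [0.272,0.271,-0.014],"rotation": [0,0,70]},
])

```text
time: 1.97
tcp_pos: [0.3851, -0.267, 0.2193]
orientation: [3.141, 0.0, 1.292]
contact_force: [0.9, -1.6, 0.8]
finger_gap: 0.0001
finger_force: 0.0
```

Call:
jog_arm([
  {"fingers": 0,"travel": [0.036,0.034,0.001],"rotation": [0,0,6]},
  {"fingers": 0,"travel": [0.071,0.035,0.003],"rotation": [0,0,12.7]},
  {"fingers": 0,"travel": [0.109,0.035,-0.013],"rotation": [0,0,12.7]},
  {"fingers": 0,"travel": [0.138,0.034,-0.035],"rotation": [0,0,12.7]},
  {"fingers": 0,"travel": [0.161,0.033,-0.065],"rotation": [0,0,12.7]},
  {"fingers": 0,"travel": [0.176,0.032,-0.098],"rotation": [0,0,12.7]},
  {"fingers": 0,"travel": [0.18,0.032,-0.119],"rotation": [0,0,12.7]},
  {"fingers": 0,"travel": [0.18,0.032,-0.119],"rotation": [0,0,12.7]},
])

```text
time: 2.63
tcp_pos: [0.5624, -0.2349, 0.0953]
orientation: [-3.135, -0.003, 1.508]
contact_force: [-1.2, 0.6, 0.1]
finger_gap: 0.0002
finger_force: 0.0
```

Call:
jog_arm([
  {"fingers": 0,"travel": [0,0,-0.008],"rotation": [0,0,0]},
  {"fingers": 0,"travel": [0,0,-0.014],"rotation": [0,0,0]},
  {"fingers": 0,"travel": [0,0,-0.016],"rotation": [0,0,0]},
  {"fingers": 0,"travel": [0,0,-0.017],"rotation": [0,0,0]},
])

```text
time: 2.97
tcp_pos: [0.5641, -0.2369, 0.0842]
orientation: [3.14, 0.001, 1.507]
contact_force: [0.5, 1.0, 2.2]
finger_gap: 0.0001
finger_force: 0.5
```

Call:
jog_arm([
  {"fingers": 0,"travel": [0,0,-0.002],"rotation": [0,0,0]},
  {"fingers": 0,"travel": [0,0,-0.003],"rotation": [0,0,0]},
  {"fingers": 0,"travel": [0,0,-0.003],"rotation": [0,0,0]},
])

```text
time: 3.22
tcp_pos: [0.5642, -0.237, 0.0838]
orientation: [3.139, 0.001, 1.507]
contact_force: [-8.4, 4.2, 25.1]
finger_gap: -0.0001
finger_force: 12.8
```

The bar is down: the fingertips stop on it at z = 83.8 mm, and the pushing force rises to 25 N. Now on to the door.

Call:
jog_arm([
  {"fingers": 0.045,"travel": [0,0,0.04],"rotation": [0,0,0]},
  {"fingers": 0.045,"travel": [0,0,0.08],"rotation": [0,0,0]},
  {"fingers": 0.045,"travel": [0,0,0.12],"rotation": [0,0,0]},
  {"fingers": 0.045,"travel": [-0.003,0.03,0.144],"rotation": [0,0,0]},
  {"fingers": 0.045,"travel": [-0.005,0.07,0.144],"rotation": [0,0,0]},
  {"fingers": 0.045,"travel": [-0.007,0.11,0.144],"rotation": [0,0,0]},
  {"fingers": 0.045,"travel": [-0.009,0.15,0.144],"rotation": [0,0,0]},
  {"fingers": 0.045,"travel": [-0.011,0.19,0.144],"rotation": [0,0,0]},
])

```text
time: 3.88
tcp_pos: [0.5527, -0.0453, 0.2255]
orientation: [3.14, 0.0, 1.506]
contact_force: [-0.3, -0.7, -0.3]
finger_gap: 0.0447
finger_force: 0.0
```

Call:
jog_arm([
  {"fingers": 0.045,"travel": [0,0.04,0],"rotation": [0,0,0]},
  {"fingers": 0.045,"travel": [0,0.08,0],"rotation": [0,0,0]},
  {"fingers": 0.045,"travel": [0,0.12,0],"rotation": [0,0,0]},
  {"fingers": 0.045,"travel": [0,0.16,0],"rotation": [0,0,0]},
  {"fingers": 0.045,"travel": [0,0.2,0],"rotation": [0,0,0]},
  {"fingers": 0.045,"travel": [0,0.24,0],"rotation": [0,0,0]},
  {"fingers": 0.045,"travel": [0,0.28,0],"rotation": [0,0,0]},
  {"fingers": 0.045,"travel": [0,0.32,0],"rotation": [0,0,0]},
])

```text
time: 4.55
tcp_pos: [0.5528, 0.2752, 0.2254]
orientation: [3.14, -0.001, 1.507]
contact_force: [0.5, -0.6, 0.1]
finger_gap: 0.0445
finger_force: 0.0
```

Call:
jog_arm([
  {"fingers": 0.045,"travel": [0,0.026,0],"rotation": [0,0,-0.3]},
  {"fingers": 0.045,"travel": [0,0.026,0],"rotation": [0,0,-0.3]},
])

```text
time: 4.72
tcp_pos: [0.5524, 0.3041, 0.2249]
orientation: [3.14, -0.002, 1.506]
contact_force: [-0.6, -0.6, 0.8]
finger_gap: 0.0447
finger_force: 0.0
```

Run:
```python
from fit import *
a=arm.read_camera('scene'); b=arm.read_camera('top')
I=[(place(DOOR,[.5471,.2994,-.0687],.029,150),(0,0,255))]
x=overlay(b,I,None,(95,155,195,255),4);y=overlay(a,I,None,(305,140,405,290),4)
W=np.zeros((600,800,3),np.uint8);W[:400,:400]=x;W[:,400:]=y
cv2.imwrite('pics/e.png',W);print(arm.observe()['tcp_pos'])
```

```text
[0.55279181 0.30014221 0.2247235 ]
```

View pics/e.png

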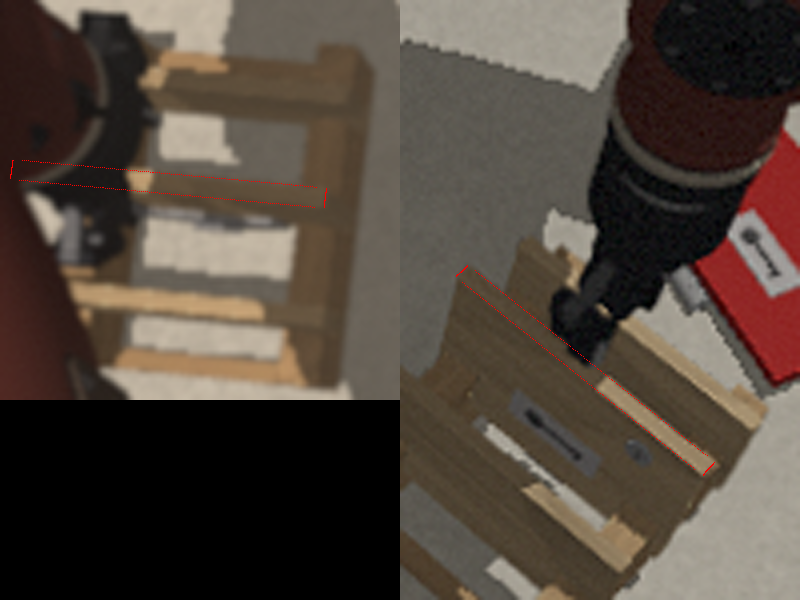

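The door is the middle panel, with its label at crop (555,430) and lock at (637,450). The gripper is over the middle of its top edge, so I'll go down and grip.

Call:
jog_arm([
  {"fingers": 0.045,"travel": [0,0,-0.03],"rotation": [0,0,0]},
  {"fingers": 0.045,"travel": [0,0,-0.06],"rotation": [0,0,0]},
  {"fingers": 0.045,"travel": [0,0,-0.088],"rotation": [0,0,0]},
  {"fingers": 0.03,"travel": [0,0,-0.088],"rotation": [0,0,0]},
  {"fingers": 0.02,"travel": [0,0,-0.088],"rotation": [0,0,0]},
  {"fingers": 0.008,"travel": [0,0,-0.088],"rotation": [0,0,0]},
  {"fingers": 0.0,"travel": [0,0,-0.088],"rotation": [0,0,0]},
  {"fingers": 0.0,"travel": [0,0,-0.088],"rotation": [0,0,0]},
], grip_force=80)

```text
time: 5.48
tcp_pos: [0.5538, 0.2992, 0.138]
orientation: [3.14, -0.0, 1.502]
contact_force: [-2.5, -3.1, 3.6]
finger_gap: 0.0108
finger_force: 79.3
```

Call:
jog_arm([
  {"fingers": 0.0,"travel": [0,0,0],"rotation": [0,0,0]},
  {"fingers": 0.0,"travel": [0,0,0],"rotation": [0,0,0]},
  {"fingers": 0.0,"travel": [0,0,0.005],"rotation": [0,0,0]},
  {"fingers": 0.0,"travel": [0,0,0.015],"rotation": [0,0,0]},
  {"fingers": 0.0,"travel": [0,0,0.03],"rotation": [0,0,0]},
  {"fingers": 0.0,"travel": [0,0,0.05],"rotation": [0,0,0]},
  {"fingers": 0.0,"travel": [0,0,0.075],"rotation": [0,0,0]},
  {"fingers": 0.0,"travel": [0,0,0.1],"rotation": [0,0,0]},
])

```text
time: 6.15
tcp_pos: [0.5528, 0.2996, 0.2379]
orientation: [3.141, -0.0, 1.502]
contact_force: [1.1, -0.3, -2.4]
finger_gap: 0.0109
finger_force: 78.3
```

Call:
jog_arm([
  {"fingers": 0.0,"travel": [0.002,-0.02,0.003],"rotation": [0,0,0]},
  {"fingers": 0.0,"travel": [0.006,-0.05,0.003],"rotation": [0,0,0]},
  {"fingers": 0.0,"travel": [0.012,-0.085,0.003],"rotation": [0,0,0]},
  {"fingers": 0.0,"travel": [0.017,-0.12,0.003],"rotation": [0,0,0]},
  {"fingers": 0.0,"travel": [0.022,-0.155,0.003],"rotation": [0,0,0.5]},
  {"fingers": 0.0,"travel": [0.027,-0.19,0.003],"rotation": [0,0,1]},
  {"fingers": 0.0,"travel": [0.032,-0.225,0.003],"rotation": [0,0,1.5]},
  {"fingers": 0.0,"travel": [0.037,-0.26,0.003],"rotation": [0,0,1.9]},
])

```text
time: 6.82
tcp_pos: [0.5903, 0.0379, 0.2403]
orientation: [3.14, -0.0, 1.536]
contact_force: [1.4, -0.1, -3.2]
finger_gap: 0.0108
finger_force: 78.4
```

Call:
jog_arm([
  {"fingers": 0.0,"travel": [0.005,-0.035,0],"rotation": [0,0,0]},
  {"fingers": 0.0,"travel": [0.01,-0.065,0],"rotation": [0,0,0]},
  {"fingers": 0.0,"travel": [0.014,-0.09,0],"rotation": [0,0,0]},
  {"fingers": 0.0,"travel": [0.0165,-0.107,0],"rotation": [0,0,0]},
  {"fingers": 0.0,"travel": [0.0175,-0.117,0],"rotation": [0,0,0]},
  {"fingers": 0.0,"travel": [0.0175,-0.119,0],"rotation": [0,0,0]},
  {"fingers": 0.0,"travel": [0.0175,-0.119,0],"rotation": [0,0,0]},
  {"fingers": 0.0,"travel": [0.0175,-0.119,0],"rotation": [0,0,0]},
])

```text
time: 7.48
tcp_pos: [0.6074, -0.0785, 0.2394]
orientation: [3.142, -0.001, 1.536]
contact_force: [1.0, 0.8, -4.0]
finger_gap: 0.0107
finger_force: 78.3
```

Run:
```python
from fit import *
a=arm.read_camera('scene'); b=arm.read_camera('top')
import pickle; pickle.dump((a,b),open('ab2.pkl','wb'))
o=arm.observe(); t=o['tcp_pos']; print(t,o['orientation'],o['contact_force'],o['ft_torque'])
yaw=o['orientation'][2]-np.pi/2
q=[t[0]-.006*np.cos(yaw),t[1]-.006*np.sin(yaw),yaw]; z=t[2]-.109
for l,ps in (('both',[a,b]),('scene',[a]),('top',[b])):
    for nm,E,q0,zz in (('door',DOOR+box(0,12,-95,95,11,141,'V'),q,z),('cab',CAB,[.524,-.1213,-.035],0)):
        r,f=fit(ps,E,q0,zz,(.006,.006,.03)); print(nm,l,np.round(q0,4),np.round(r,4),round(f,1))
KN=[tuple(tuple(np.array(e)+[76,45,72]) for e in s) for s in box(-7,7,18.5,50,-7,7,'TBV')+box(-7,7,-50,-18.5,-7,7,'TBV')]
DK=DOOR+box(0,12,-95,95,11,141,'BV')+box(-7,7,-16,16,-7,7,'TBV')+box(-3,0,-50,50,11,45,'TBV')
I=[(place(DK,q,z,150),(0,0,255)),(place(KN,[.524,-.1213,-.035],0,100),(0,255,255)),(place(CAB,[.524,-.1213,-.035],0,150),(0,255,0))]
x=overlay(b,I,None,(240,170,340,290),4);y=overlay(a,I,None,(195,100,295,250),4)
W=np.zeros((600,800,3),np.uint8);W[:480,:400]=x;W[:,400:]=y
cv2.imwrite('pics/f.png',W)
```

```text
[ 0.60745587 -0.07826356  0.23939946] [ 3.14146297e+00 -3.00171524e-04  1.53687710e+00] [-0.51955421  0.09661965 -2.84230361] [0.00366803 0.02043719 0.00723761]
door both [ 0.6015 -0.0781 -0.0339] [ 0.6014 -0.0786 -0.0437] -190.6
cab both [ 0.524  -0.1213 -0.035 ] [ 0.5242 -0.1212 -0.0339] -207.0
door scene [ 0.6015 -0.0781 -0.0339] [ 0.6021 -0.0767 -0.0395] -120.0
cab scene [ 0.524  -0.1213 -0.035 ] [ 0.5243 -0.1197 -0.0298] -126.4
door top [ 0.6015 -0.0781 -0.0339] [ 0.6061 -0.0795  0.0235] -79.4
cab top [ 0.524  -0.1213 -0.035 ] [ 0.5246 -0.1222 -0.043 ] -88.5
```

View pics/f.png

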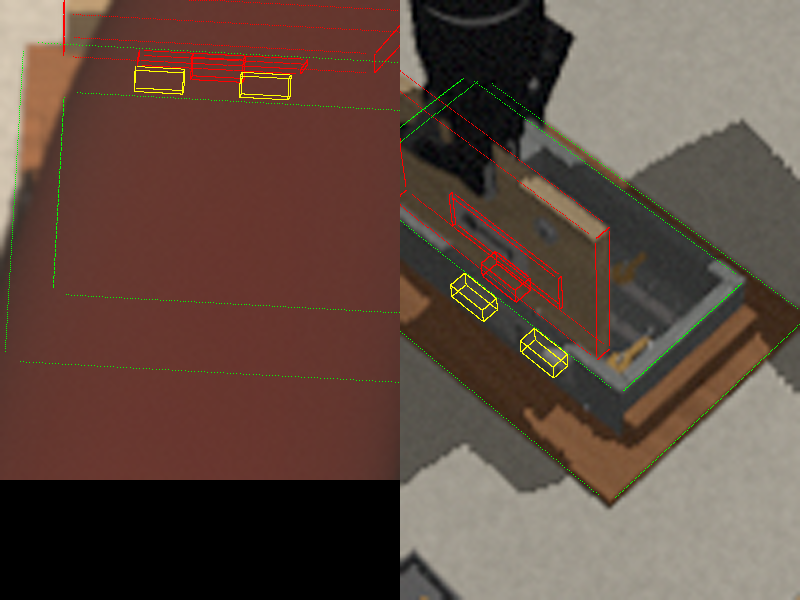

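The scene view shows the door matching the predicted red outline to about 1 px, with its knuckle above the gap between the yellow boxes. The top view is blocked by the arm. I'll lower slowly and then use light touches to centre the knuckle.

Call:
jog_arm([
  {"fingers": 0.0,"travel": [0,-0.001,-0.01],"rotation": [0,0,0]},
  {"fingers": 0.0,"travel": [0,-0.001,-0.024],"rotation": [0,0,0]},
  {"fingers": 0.0,"travel": [0,-0.001,-0.034],"rotation": [0,0,0]},
  {"fingers": 0.0,"travel": [0,-0.001,-0.04],"rotation": [0,0,0]},
  {"fingers": 0.0,"travel": [0,-0.001,-0.043],"rotation": [0,0,0]},
  {"fingers": 0.0,"travel": [0,-0.001,-0.046],"rotation": [0,0,0]},
  {"fingers": 0.0,"travel": [0,-0.001,-0.046],"rotation": [0,0,0]},
  {"fingers": 0.0,"travel": [0,-0.001,-0.046],"rotation": [0,0,0]},
])

```text
time: 8.25
tcp_pos: [0.6077, -0.0806, 0.1935]
orientation: [3.141, 0.0, 1.535]
contact_force: [-0.1, 0.7, -3.3]
finger_gap: 0.011
finger_force: 78.3
```

Call:
jog_arm([
  {"fingers": 0.0,"travel": [0,0,-0.003],"rotation": [0,0,0]},
  {"fingers": 0.0,"travel": [0,0,-0.006],"rotation": [0,0,0]},
  {"fingers": 0.0,"travel": [0,0,-0.008],"rotation": [0,0,0]},
  {"fingers": 0.0,"travel": [0,0,-0.01],"rotation": [0,0,0]},
  {"fingers": 0.0,"travel": [0,0,-0.012],"rotation": [0,0,0]},
  {"fingers": 0.0,"travel": [0,0,-0.012],"rotation": [0,0,0]},
])

```text
time: 8.75
tcp_pos: [0.6072, -0.0805, 0.1807]
orientation: [-3.141, -0.0, 1.535]
contact_force: [-1.1, 0.1, -2.8]
finger_gap: 0.0109
finger_force: 78.3
```

Run:
```python
from h import *
o=arm.observe()
for k in ('tcp_pos','orientation','contact_force','ft_torque'): print(k,np.round(o[k],4))
```

```text
tcp_pos [ 0.6072 -0.0805  0.1807]
orientation [-3.1409e+00 -1.0000e-04  1.5354e+00]
contact_force [-1.121   0.0724 -2.8288]
ft_torque [0.0082 0.0268 0.0154]
```

Call:
jog_arm([
  {"fingers": 0.0,"travel": [0,0,-0.001],"rotation": [0,0,0]},
  {"fingers": 0.0,"travel": [0,0,-0.002],"rotation": [0,0,0]},
  {"fingers": 0.0,"travel": [0,0,-0.003],"rotation": [0,0,0]},
  {"fingers": 0.0,"travel": [0,0,-0.003],"rotation": [0,0,0]},
], grip_force=120)

```text
time: 9.08
tcp_pos: [0.6074, -0.0806, 0.178]
orientation: [-3.141, -0.0, 1.535]
contact_force: [0.1, -0.4, -3.7]
finger_gap: 0.0102
finger_force: 116.9
```

Call:
jog_arm([
  {"fingers": 0.0,"travel": [0,0,-0.0005],"rotation": [0,0,0]},
  {"fingers": 0.0,"travel": [0,0,-0.0005],"rotation": [0,0,0]},
])

```text
time: 9.25
tcp_pos: [0.6075, -0.0806, 0.1776]
orientation: [-3.142, -0.0, 1.535]
contact_force: [-0.3, -2.0, -3.6]
finger_gap: 0.0103
finger_force: 116.9
```

Call:
jog_arm([
  {"fingers": 0.0,"travel": [0,0,-0.0005],"rotation": [0,0,0]},
  {"fingers": 0.0,"travel": [0,0,-0.0005],"rotation": [0,0,0]},
])

```text
time: 9.42
tcp_pos: [0.6075, -0.0806, 0.1771]
orientation: [-3.142, -0.0, 1.535]
contact_force: [0.2, -0.3, -3.5]
finger_gap: 0.0103
finger_force: 116.9
```

Call:
jog_arm([
  {"fingers": 0.0,"travel": [0,0,-0.0005],"rotation": [0,0,0]},
  {"fingers": 0.0,"travel": [0,0,-0.0005],"rotation": [0,0,0]},
])

```text
time: 9.58
tcp_pos: [0.6076, -0.0806, 0.1767]
orientation: [3.141, 0.0, 1.535]
contact_force: [-0.2, -0.5, -2.1]
finger_gap: 0.0105
finger_force: 117.2
```

Call:
jog_arm([
  {"fingers": 0.0,"travel": [0,0,-0.0004],"rotation": [0,0,0]},
  {"fingers": 0.0,"travel": [0,0,-0.0004],"rotation": [0,0,0]},
])

```text
time: 9.75
tcp_pos: [0.6077, -0.0806, 0.1767]
orientation: [3.141, 0.0, 1.535]
contact_force: [-0.1, -0.5, 1.3]
finger_gap: 0.0098
finger_force: 117.9
```

Call:
jog_arm([
  {"fingers": 0.0,"travel": [0,0,-0.0004],"rotation": [0,0,0]},
  {"fingers": 0.0,"travel": [0,0,-0.0004],"rotation": [0,0,0]},
])

```text
time: 9.92
tcp_pos: [0.6078, -0.0807, 0.1767]
orientation: [3.14, 0.0, 1.535]
contact_force: [-1.2, 0.2, 4.9]
finger_gap: 0.0106
finger_force: 118.5
```

Contact at z = 0.1767, which agrees with the expected 4 mm. I'll go back up and probe −x towards the wall.

Call:
jog_arm([
  {"fingers": 0.0,"travel": [0,0,0.003],"rotation": [0,0,0]},
  {"fingers": 0.0,"travel": [0,0,0.005],"rotation": [0,0,0]},
  {"fingers": 0.0,"travel": [-0.001,0,0.005],"rotation": [0,0,0]},
  {"fingers": 0.0,"travel": [-0.002,0,0.005],"rotation": [0,0,0]},
  {"fingers": 0.0,"travel": [-0.0025,0,0.005],"rotation": [0,0,0]},
  {"fingers": 0.0,"travel": [-0.0025,0,0.005],"rotation": [0,0,0]},
])

```text
time: 10.42
tcp_pos: [0.6047, -0.0805, 0.1806]
orientation: [-3.141, -0.0, 1.535]
contact_force: [0.5, -0.0, -3.3]
finger_gap: 0.0105
finger_force: 117.2
```

Call:
jog_arm([
  {"fingers": 0.0,"travel": [-0.0005,0,0],"rotation": [0,0,0]},
  {"fingers": 0.0,"travel": [-0.0005,0,0],"rotation": [0,0,0]},
])

```text
time: 10.58
tcp_pos: [0.6043, -0.0806, 0.1807]
orientation: [-3.141, -0.0, 1.535]
contact_force: [0.1, -0.5, -2.7]
finger_gap: 0.0104
finger_force: 117.2
```

Call:
jog_arm([
  {"fingers": 0.0,"travel": [-0.0005,0,0],"rotation": [0,0,0]},
  {"fingers": 0.0,"travel": [-0.0005,0,0],"rotation": [0,0,0]},
])

```text
time: 10.75
tcp_pos: [0.6039, -0.0806, 0.1808]
orientation: [-3.142, -0.0, 1.535]
contact_force: [-1.1, -1.1, -4.0]
finger_gap: 0.0101
finger_force: 117.2
```

Call:
jog_arm([
  {"fingers": 0.0,"travel": [-0.0005,0,0],"rotation": [0,0,0]},
  {"fingers": 0.0,"travel": [-0.0005,0,0],"rotation": [0,0,0]},
])

```text
time: 10.92
tcp_pos: [0.6034, -0.0806, 0.1808]
orientation: [-3.141, -0.0, 1.535]
contact_force: [0.2, 0.8, -3.5]
finger_gap: 0.0101
finger_force: 117.2
```

Call:
jog_arm([
  {"fingers": 0.0,"travel": [-0.0005,0,0],"rotation": [0,0,0]},
  {"fingers": 0.0,"travel": [-0.0005,0,0],"rotation": [0,0,0]},
])

```text
time: 11.08
tcp_pos: [0.6029, -0.0806, 0.1809]
orientation: [-3.142, -0.0, 1.535]
contact_force: [-0.5, 0.3, -3.4]
finger_gap: 0.0102
finger_force: 117.2
```

Call:
jog_arm([
  {"fingers": 0.0,"travel": [-0.0005,0,0],"rotation": [0,0,0]},
  {"fingers": 0.0,"travel": [-0.0005,0,0],"rotation": [0,0,0]},
])

```text
time: 11.25
tcp_pos: [0.6024, -0.0806, 0.1809]
orientation: [-3.142, 0.0, 1.535]
contact_force: [0.4, 1.0, -3.1]
finger_gap: 0.0102
finger_force: 117.2
```

```bash
python3 -c "
from h import *
o=arm.observe();print(o['tcp_pos'],o['contact_force'],o['ft_torque'])"
```

```text
[ 0.60241751 -0.08059547  0.18090055] [ 0.38734598  0.95454005 -3.08703742] [ 0.00426143 -0.00621433  0.03423861]
```

Call:
jog_arm([
  {"fingers": 0.0,"travel": [-0.0005,0,0],"rotation": [0,0,0]},
  {"fingers": 0.0,"travel": [-0.0005,0,0],"rotation": [0,0,0]},
])

```text
time: 11.42
tcp_pos: [0.6021, -0.0806, 0.181]
orientation: [3.141, 0.0, 1.535]
contact_force: [0.3, -0.1, -2.0]
finger_gap: 0.0104
finger_force: 117.2
```

Call:
jog_arm([
  {"fingers": 0.0,"travel": [-0.0005,0,0],"rotation": [0,0,0]},
  {"fingers": 0.0,"travel": [-0.0005,0,0],"rotation": [0,0,0]},
])

```text
time: 11.58
tcp_pos: [0.6018, -0.0806, 0.181]
orientation: [3.141, 0.0, 1.535]
contact_force: [0.8, 0.1, -2.6]
finger_gap: 0.0101
finger_force: 117.2
```

```bash
python3 -c "
from h import *
o=arm.observe();print(o['tcp_pos'],o['contact_force'],o['ft_torque'])"
```

```text
[ 0.60175746 -0.08061312  0.18100669] [ 0.75960537  0.0850878  -2.60074073] [ 0.02601009 -0.37729203  0.03786103]
```

Torque shows wall contact at x ≈ 0.6023, so the knuckle is in line at x ≈ 0.6063. I'll back off and probe y, reading the moment.

Call:
jog_arm([
  {"fingers": 0.0,"travel": [0.002,0,0],"rotation": [0,0,0]},
  {"fingers": 0.0,"travel": [0.004,0,0],"rotation": [0,0,0]},
  {"fingers": 0.0,"travel": [0.0049,0,0],"rotation": [0,0,0]},
  {"fingers": 0.0,"travel": [0.0049,-0.0005,0],"rotation": [0,0,0]},
  {"fingers": 0.0,"travel": [0.0049,-0.0005,0],"rotation": [0,0,0]},
])

```text
time: 12.0
tcp_pos: [0.6064, -0.0811, 0.1807]
orientation: [-3.141, 0.0, 1.535]
contact_force: [-0.3, 0.0, -3.3]
finger_gap: 0.0102
finger_force: 117.1
```

```bash
cat > s.py <<'E'
from h import *
o=arm.observe();print(np.round(o['tcp_pos'],5),np.round(o['contact_force'],2),np.round(o['ft_torque'],3))
E
python3 s.py
```

```text
[ 0.60635 -0.08113  0.1807 ] [-0.34  0.03 -3.28] [ 0.064 -0.013  0.031]
```

Call:
jog_arm([
  {"fingers": 0.0,"travel": [0,-0.0005,0],"rotation": [0,0,0]},
  {"fingers": 0.0,"travel": [0,-0.0005,0],"rotation": [0,0,0]},
])

```text
time: 12.17
tcp_pos: [0.6063, -0.0817, 0.1808]
orientation: [-3.141, 0.0, 1.535]
contact_force: [0.6, -0.5, -2.8]
finger_gap: 0.0103
finger_force: 117.1
```

```bash
python3 s.py
```

```text
[ 0.60629 -0.08165  0.1808 ] [ 0.58 -0.51 -2.76] [ 0.033 -0.002 -0.027]
```

Call:
jog_arm([
  {"fingers": 0.0,"travel": [0,-0.0005,0],"rotation": [0,0,0]},
  {"fingers": 0.0,"travel": [0,-0.0005,0],"rotation": [0,0,0]},
])

```text
time: 12.33
tcp_pos: [0.6064, -0.0822, 0.1809]
orientation: [-3.142, 0.0, 1.535]
contact_force: [0.6, 0.3, -2.7]
finger_gap: 0.0104
finger_force: 117.1
```

```bash
python3 s.py
```

```text
[ 0.60636 -0.08218  0.18089] [ 0.57  0.26 -2.67] [-0.021  0.007  0.014]
```

Call:
jog_arm([
  {"fingers": 0.0,"travel": [0,-0.0005,0],"rotation": [0,0,0]},
  {"fingers": 0.0,"travel": [0,-0.0005,0],"rotation": [0,0,0]},
])

```text
time: 12.5
tcp_pos: [0.6064, -0.0827, 0.1809]
orientation: [3.142, 0.0, 1.535]
contact_force: [0.1, 0.2, -3.3]
finger_gap: 0.0107
finger_force: 117.1
```

```bash
python3 s.py
```

```text
[ 0.6064  -0.0827   0.18089] [ 0.15  0.24 -3.26] [ 0.023 -0.037  0.023]
```

Call:
jog_arm([
  {"fingers": 0.0,"travel": [0,-0.0005,0],"rotation": [0,0,0]},
  {"fingers": 0.0,"travel": [0,-0.0005,0],"rotation": [0,0,0]},
])

```text
time: 12.67
tcp_pos: [0.6064, -0.083, 0.1809]
orientation: [3.142, -0.0, 1.535]
contact_force: [-0.5, 0.6, -3.2]
finger_gap: 0.0101
finger_force: 117.1
```

```bash
python3 s.py
```

```text
[ 0.60639 -0.08303  0.18087] [-0.45  0.57 -3.24] [ 0.158 -0.02   0.02 ]
```

Call:
jog_arm([
  {"fingers": 0.0,"travel": [0,0.0015,0],"rotation": [0,0,0]},
  {"fingers": 0.0,"travel": [0,0.003,0],"rotation": [0,0,0]},
  {"fingers": 0.0,"travel": [0,0.004,0],"rotation": [0,0,0]},
  {"fingers": 0.0,"travel": [0,0.0048,0],"rotation": [0,0,0]},
  {"fingers": 0.0,"travel": [0,0.0048,0],"rotation": [0,0,0]},
])

```text
time: 13.08
tcp_pos: [0.6064, -0.078, 0.1809]
orientation: [-3.142, -0.0, 1.536]
contact_force: [0.4, 0.7, -2.5]
finger_gap: 0.0105
finger_force: 117.1
```

```bash
python3 s.py
```

```text
[ 0.60639 -0.07805  0.18085] [ 0.43  0.69 -2.51] [ 0.012 -0.016 -0.052]
```

Call:
jog_arm([
  {"fingers": 0.0,"travel": [0,0.0005,0],"rotation": [0,0,0]},
  {"fingers": 0.0,"travel": [0,0.0005,0],"rotation": [0,0,0]},
])

```text
time: 13.25
tcp_pos: [0.6064, -0.0778, 0.1809]
orientation: [3.142, 0.0, 1.535]
contact_force: [-0.4, -0.8, -3.2]
finger_gap: 0.0104
finger_force: 117.1
```

```bash
python3 s.py
```

```text
[ 0.60643 -0.07781  0.1809 ] [-0.37 -0.76 -3.16] [-0.104 -0.011  0.045]
```

Call:
jog_arm([
  {"fingers": 0.0,"travel": [0,0.0005,0],"rotation": [0,0,0]},
  {"fingers": 0.0,"travel": [0,0.0005,0],"rotation": [0,0,0]},
])

```text
time: 13.42
tcp_pos: [0.6064, -0.0775, 0.1809]
orientation: [3.142, 0.001, 1.535]
contact_force: [-0.6, -1.5, -3.6]
finger_gap: 0.0106
finger_force: 117.1
```

```bash
python3 s.py
```

```text
[ 0.60641 -0.07754  0.1809 ] [-0.56 -1.53 -3.63] [-0.398 -0.024 -0.01 ]
```

The gap contacts are at y = −0.0828 and −0.0779, so the centre is −0.0803. Centring there and taking a last look.

Call:
jog_arm([
  {"fingers": 0.0,"travel": [0,-0.0015,0],"rotation": [0,0,0]},
  {"fingers": 0.0,"travel": [0,-0.0029,0],"rotation": [0,0,0]},
  {"fingers": 0.0,"travel": [0,-0.0029,0],"rotation": [0,0,0]},
  {"fingers": 0.0,"travel": [0,-0.0029,0],"rotation": [0,0,0]},
  {"fingers": 0.0,"travel": [0,-0.0029,0],"rotation": [0,0,0]},
])

```text
time: 13.83
tcp_pos: [0.6064, -0.0802, 0.1808]
orientation: [-3.142, -0.0, 1.535]
contact_force: [0.0, -1.0, -3.3]
finger_gap: 0.0102
finger_force: 117.1
```

Run:
```python
from fit import *
import s
a=arm.read_camera('scene'); save(a,'g.png',(150,70,310,240),3.5)
```

```text
[ 0.60638 -0.0802   0.18084] [ 0.01 -1.03 -3.33] [0.    0.024 0.022]
```

View pics/g.png

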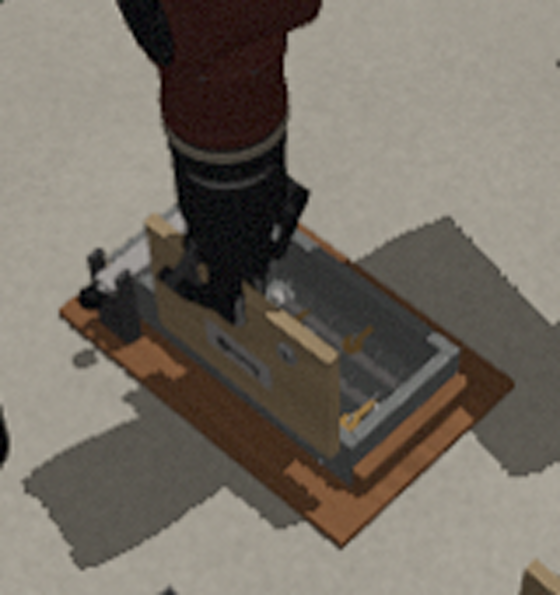

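The picture shows the bar down in its catch, with the ball at (90,297). The door stands upright at the hinge, label and lock facing outwards at (240,350) and (287,352). Only the door's own weight (about 3 N) is on the wrist, with no residual moment.

```bash
python3 -c "
from station import arm
print(arm.job_done())"
```

```text
the job is handed in; nothing more can be done
None
```

I handed the job in at about 14 s: the bar is down in its catch, and the door is held upright at the hinge with its lock face outwards. By touch its knuckle is centred in the gap and in line with the holes, and the wrist carries only the door's weight (about 3 N); no verdict was returned.

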